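Clear the lantern off the coin chest and hold its lid open

TASK

A lantern is standing on the lid of the wooden coin chest: lift it off by its handle and set it down gently, upright, on the bare table close beside the chest (its left or right side, whichever is free), and let go of it. Then raise the chest's lid by its brass knob and hold it open at about 60 degrees so that the coins inside can be sorted; the lid has no stay and would fall shut, so finish while still holding it there. Do not disturb the coin tray, the magnifier or the potted plant.

Things in the scene. Friction and masses are not known exactly. Their poses are not given: they have to be found in the camera images.
- chest: Dark wooden coin chest with brass straps, fixed. 170 deep (its x) x 260 wide (its y) x 115 mm high shut: box 85, lid a flat-topped shell 30 mm high. Origin: centre of the underside; -x is the front with the knob, roughly facing the robot; +y is its left side seen from the robot. Coins lie in three lined compartments inside. Place and yaw vary.
- lid (a joint): The chest's lid, hinged along the upper rear edge of the box (parallel to the chest's y). 0 = shut, grows in radians as the front edge rises; 1.047 = 60 degrees, mechanical stop at 1.9. About 0.5 kg (varies), almost frictionless hinge, no stay: below upright it falls shut when let go.
- lid_knob (a point): Centre of the head of the brass knob on the lid's front face; moves with the lid. Head 26 mm diameter, 19 mm thick (along the chest's x when shut), neck 12 mm; centre 30 mm out from the face. Shut: 98 mm above the table, 200 mm in front of the hinge line and 13 mm above it. Pinched across the chest's y, it turns between the fingers as the lid rises, so the gripper can stay pointing down.
- lid_hinge (a point): Point on the hinge line of the lid at its middle: 85 mm behind the chest's centre, 85 mm above the table. Turns with the chest only.
- lantern: Cordless LED lantern, about 0.4 kg (varies): round, 85 mm diameter, black base, white diffuser, orange cap with its top at 112 mm, rigid handle above it; 161 mm high in all. Origin: centre of the underside. Starts upright on the lid (underside 115 mm above the table).
- lantern_grip (a point): Middle of the lantern's black handle bar, 152 mm above the lantern's underside. The bar runs 85 mm along the lantern's x, is 20 mm wide (lantern's y) and 18 mm high, carried by two posts near its ends with 63 mm of clear space between them; the space under the bar down to the cap is 31 mm high.
- tray: Shallow brown wooden coin tray lined with paper and laid out with coins, 0.7 kg, 260 (its x) x 180 (its y) x 22 mm. Origin: centre of the underside. Lies to the left or right of the chest, its near edge some 60 to 80 mm from the chest's side: no room there for the lantern. Leave it alone.
- magnifier: Small stand magnifier, clear foot and black ring, 42 mm diameter, 38 mm high, 90 g. Origin: centre of the underside. Stands on the chest's other side, about 290 mm from the chest's middle; the lantern fits between it and the chest. Leave it alone.
- pot: Small terracotta pot with a green succulent, 82 mm diameter, 120 mm high. Origin: centre of the underside. Stands behind the chest, 165 to 185 mm from the chest's centre line. Leave it alone.
Things that resemble listed ones, but are neither listed nor needed, are in the scene too. Leave any purple look-alike of the lantern alone.

How it is judged:
On the way, in this order (a step that is already met when the one before it is completed fails the run):
1. the lantern is lifted clear off the shut lid, upright (z of lantern in the frame of chest above 0.125 m and angle between lantern's own z axis and vertical below 0.4 rad and value of joint lid below 0.05 rad and contact force between the fingers and lantern above 0.5 N and contact force between lantern and chest below 0.05 N), for 0.1 s.
2. the lantern stands upright on the table beside the chest, let go, the lid still shut ((y of lantern in the frame of chest between 0.175 and 0.32 m or y of lantern in the frame of chest between -0.32 and -0.175 m) and x of lantern in the frame of chest between -0.15 and 0.15 m and height (world z) of lantern below 0.005 m and angle between lantern's own z axis and vertical below 0.06 rad and linear speed of lantern below 0.03 m/s and contact force between each of the fingers, the arm and lantern below 0.05 N and contact force between lantern and chest below 0.05 N and contact force between lantern and tray below 0.05 N and value of joint lid below 0.05 rad), for 0.2 s.
At the end, for the whole second after the job is handed in: Fingers hold the lid still at 60 degrees +-10; lantern upright (0.06 rad), untouched, on the table left or right of the chest, 175 to 320 mm to the side of its middle and within 150 mm fore or aft, touching neither chest nor tray; tray, magnifier and pot within 20 mm of their starts ((y of lantern in the frame of chest between 0.175 and 0.32 m or y of lantern in the frame of chest between -0.32 and -0.175 m) and x of lantern in the frame of chest between -0.15 and 0.15 m and height (world z) of lantern below 0.005 m and angle between lantern's own z axis and vertical below 0.06 rad and linear speed of lantern below 0.03 m/s and contact force between each of the fingers, the arm and lantern below 0.05 N and contact force between each of lantern, tray, magnifier, pot and chest below 0.05 N and contact force between lantern and tray below 0.05 N and value of joint lid between 0.873 and 1.222 rad and velocity of joint lid between -0.05 and 0.05 rad/s and contact force between the fingers and chest above 0.3 N and distance of each of tray, magnifier, pot from where it was at the start of the episode below 0.02 m); the arm keeps its last pose, push and grip.
It fails at once if the coin tray, the magnifier or the potted plant is disturbed (moved more than 20 mm) (distance of any of tray, magnifier, pot from where it was at the start of the episode above 0.02 m).
It fails at once if the lantern is tipped over (more than 0.6 rad) (angle between lantern's own z axis and vertical above 0.6 rad).
It fails at once if the lantern is dropped (falls free faster than 0.5 m/s) (contact force between the fingers and lantern below 0.02 N and linear speed of lantern above 0.5 m/s).
It also fails if it takes over 59 s, if anything falls off the work surface, if the arm or the gripper's body presses on something with over 40 N, if the wrist force passes 120 N, or if a joint passes its speed limit or range.

ROBOT

A 6-joint arm with a two-finger parallel gripper is mounted at the origin on the work surface. World frame = base frame: x ahead of the robot, y to its left, z up, the work surface at z = 0. Lengths are in m, angles in rad, forces in N, time in s.
With the tool pointing down it reaches from about 0.3 to 0.775 m from the base axis. Payload 14.6 kg.
Tool frame: the origin (TCP) lies between the finger pads; the fingertips stand 8 mm ahead of it and the grasp point (between the pads) lies 11 mm behind it (tcp_to_tips is the distance from the TCP to the fingertips, in m); z points along the fingers, y is the line along which they close (so a half turn about z gives the same grasp; the last joint's range is limited). The gripper opens to 85 mm and grips with 20 to 120 N. Pads are 22 mm wide; open, the fingers measure 114 mm over their backs; the gripper's body (76 mm by 85 mm) begins 54 mm behind the grasp point. The pads swing forward as they close: fully open they stand 13 mm farther back than shut.
Start: joints at [-1.245, 0.3, 1.521, -0, 1.321, -0.067], TCP at [0.211, -0.508, 0.212] pointing down, gripper open.
Joint ranges: [-3.03, 3.03], [-0.79, 2.21], [0.23, 2.52], [-1.04, 4.18], [0, 3.07], [-2.55, 2.55]. Speed limits (rad/s): [2.22, 2.22, 2.57, 3.14, 3.14, 3.14].

INTERFACE

Orientations are given as a unit quaternion [w, x, y, z].
In Python, from plant import get_state, grab_frame, hand_in, tcp_to_tips gives the robot as it stands.
- The arm moves only by the shell command python3 -m handwheel 'ROWS' [OPENING] [FORCE]. ROWS is JSON, a list of rows, each an object with "xyz": the shift along the tool's x, y, z in m, a list of three; "twist": the turn about the tool's z in rad. In form: [{"xyz": [x, y, z], "twist": twist}, ...]. A call has 1 to 12 rows; each row shifts and turns the commanded pose from where the row before left it, along the tool's axes as they then stand; what a row does not reach is not made up. A row lasts 1/12 s, in which the tool goes at most 41.7 mm and 7.16 degrees, less where a joint would pass 70% of its speed; a pose out of reach is approached as far as the arm can. A call with a gripper value outside its range is refused whole. OPENING is the finger opening in m, from 0 to 0.0854, set as the call begins (- or left out, the last holds). The fingers move at their own pace and stop on an object; FORCE is the grip in N (left out, the last holds). Time passes only in rows, so rows that do not move let the fingers close. It gives the time, the measured TCP pose, the force, the opening and the grip force at its end, in the units of the state.
- get_state(): the state, without advancing time (a new reading comes with each control period).
- grab_frame(name): name is "scene" or "top" or "wrist"; returns a dict with "img" (420x560x3 uint8, blue, green, red), "depth" (420x560 float32, m along the optical axis (not along the pixel's ray), 0 where there is no reading), "K" (3x3 intrinsics, pixels), "k1" (the pictures are not rectified: a ray, as slopes to the right and down, at radius r is drawn at 1 + k1 r^2 times it, then the intrinsics apply), "R" (3x3) and "t" (3): a world point X has camera coordinates R X + t; the wrist camera has in their place "mount" (4x4, takes a point from camera to tool coordinates, whose origin is the TCP and whose axes are the flange's). Camera axes: x right, y down, z forward; pixel columns grow to the right and rows downward; lengths in m; the calibration is good to about 2 mm. A picture is of the moment at which its call begins: read the wrist's pose just before it.
- hand_in(): hands the job in; it is judged then, once.
The state is a dict: "clock": time; "qpos": joint angles; "joint_vel": joint speeds; "joint_torque": joint torques, N m; "ee_pos": TCP position; "ee_rot": TCP orientation; "ft_force": force on the tool from outside, world axes, zero at the start; "torque": the same for the moment, N m; "grip_width": opening from 0.0 (shut) to 1.0 (fully open); "grip_force": force on a finger pad.
Only numpy, scipy, OpenCV 4.12 (cv2) and the standard library are available. Lean on these libraries where they do the work, as an engineer would, in place of code of your own. Each camera call takes 0.05 s, during which the arm holds its last target. There are 200 camera calls.

## Working session

There is one attempt and no reset: what is moved stays moved. The work goes in short steps, Python scripts to look and compute and a shell command to move; the robot and the scene stay as the last step left them, time stands still between calls to the robot, and variables do not carry over. Pictures are saved under pics/ and viewed, at most 13 in all, crops included, and the job is handed in when it is done.

```bash
mkdir -p pics; ls
cat > h.py <<'E'
import numpy as np, cv2
from plant import get_state, grab_frame, hand_in, tcp_to_tips
def rays(f,uv):
    K,k1=f["K"],f["k1"]; uv=np.atleast_2d(np.asarray(uv,float))
    p=(uv-[K[0,2],K[1,2]])/[K[0,0],K[1,1]]
    return cv2.undistortPoints(p.reshape(-1,1,2),np.eye(3),np.array([k1,0,0,0,0.])).reshape(-1,2)
def pts(f,uv,z=None):
    """world points by depth (z None) or on the plane at height z"""
    uv=np.atleast_2d(uv); s=rays(f,uv); d=np.c_[s,np.ones(len(s))]
    R,t=np.array(f["R"]),np.array(f["t"])
    if z is None:
        D=f["depth"][uv[:,1].astype(int),uv[:,0].astype(int)]
        return (d*D[:,None]-t)@R
    C=-R.T@t; w=d@R
    return C+w*((z-C[2])/w[:,2])[:,None]
E
python3 - <<'E'
from h import *
import pickle
F={n:grab_frame(n) for n in("top","scene")}
pickle.dump(F,open("f.pkl","wb"))
for n,f in F.items():
    cv2.imwrite(f"pics/{n}0.png",f["img"]); print(n,-np.array(f["R"]).T@f["t"],np.array(f["R"])[2],f["k1"],f["K"][0])
print(get_state(),tcp_to_tips)
E
```

```text
pics
top [0.50026413 0.02194026 1.18003098] [ 0.08122863  0.02086262 -0.99647712] -0.09755633619172818 [413.96308905   0.         277.04207828]
scene [ 0.97897877 -0.57290221  0.83634854] [-0.4166682   0.62078051 -0.66409274] -0.09751758414210876 [457.62594574   0.         270.73221854]
{'clock': 0.1, 'qpos': array([-1.24458532e+00,  3.00409089e-01,  1.52154704e+00,  1.05634450e-05,
        1.32069123e+00, -6.66293890e-02]), 'joint_vel': array([-0.00083265, -0.00028502, -0.00098206, -0.00088762, -0.00045874,
        0.00111026]), 'joint_torque': array([ 1.92450745e-03, -5.44371486e+01, -3.62369621e+01, -2.73683310e-05,
        3.03973866e-03,  1.57508106e-05]), 'ee_pos': array([ 0.21045601, -0.50788401,  0.21156974]), 'ee_rot': array([-5.23583296e-04,  9.80771613e-01,  1.95158309e-01, -6.31803771e-05]), 'ft_force': array([ 0.18191968, -0.92156419, -0.12125116]), 'torque': array([-0.03144678, -0.01570043,  0.00634919]), 'grip_force': 0.0, 'grip_width': 1.0011965442065145} 0.008
```

View pics/top0.png

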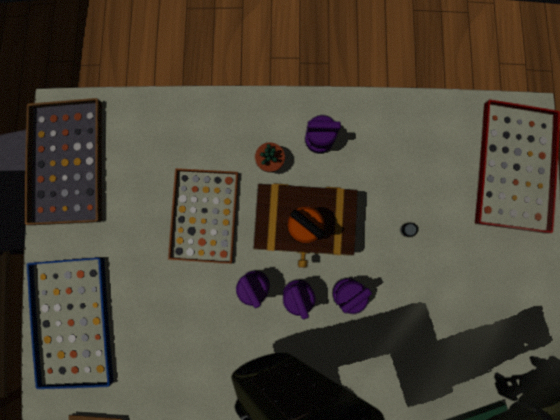

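View pics/scene0.png

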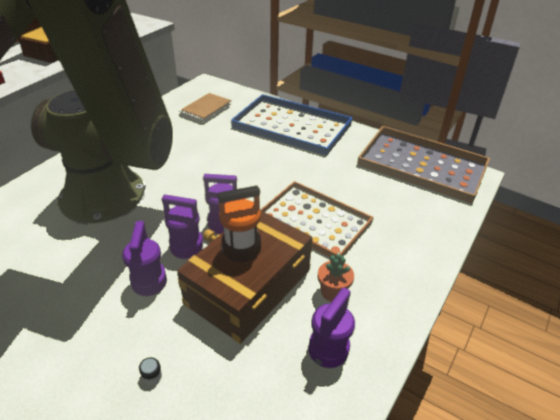

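The top view shows the chest at about (305,219) with the orange lantern on it at (308,224) and the knob at (303,261). The tray is on the left (+y) at (205,215), the magnifier on the right at (410,229) and the pot at (270,156). Purple look-alikes stand in front at (253,289), (299,296) and (352,295). The scene view agrees with this, so the right side is free.

Run:
```python
from h import *
import pickle
F=pickle.load(open("f.pkl","rb")); f=F["top"]; img=f["img"]
vv,uu=np.mgrid[0:420,0:560]; uv=np.c_[uu.ravel(),vv.ravel()]
P=pts(f,uv).reshape(420,560,3); ok=f["depth"]>0
Z=P[...,2]
def rect(m,n):
    r=cv2.minAreaRect((P[m][:,:2]*1000).astype(np.float32)); print(n,m.sum(),r, 'z',np.median(Z[m])); return r
win=np.zeros_like(ok); win[175:260,245:370]=1
rect(ok&win&(abs(Z-.115)<.008)&(vv<252),"lid")
top=ok&win&(Z>.262); rect(top,"bar"); print("bar mean",P[top].mean(0),Z[top].max())
hsv=cv2.cvtColor(img,cv2.COLOR_BGR2HSV)
cap=win&(hsv[...,0]<14)&(hsv[...,1]>200)&(hsv[...,2]>110)&(Z>.2); rect(cap,"cap")
k=np.zeros_like(ok); k[250:272,292:314]=1
kn=k&(Z>.08)&(Z<.13); rect(kn,"knob"); print(P[kn].mean(0), np.c_[uu[kn],vv[kn]].mean(0))
w=np.zeros_like(ok); w[215:245,395:425]=1; rect(ok&w&(Z>.015),"mag")
w=np.zeros_like(ok); w[140:175,250:290]=1; rect(ok&w&(Z>.03),"pot"); print(Z[ok&w].max())
w=np.zeros_like(ok); w[260:325,230:385]=1; n,l,s,c=cv2.connectedComponentsWithStats((w&ok&(Z>.03)&((hsv[...,0]>125)&(hsv[...,0]<160))).astype(np.uint8))
for i in range(1,n):
    if s[i,4]>100: rect(l==i,"purple"); print(Z[l==i].max())
```

```text
lid 5414 ((552.8276977539062, -29.268280029296875), (258.329345703125, 170.87034606933594), 87.261474609375) z 0.11506214798560412
bar 344 ((535.26953125, -25.080303192138672), (82.90821838378906, 21.118017196655273), 50.24409484863281) z 0.27532357578733546
bar mean [ 0.53489771 -0.02474235  0.27504149] 0.2798670910270122
cap 256 ((529.18115234375, -16.49744415283203), (59.026729583740234, 81.2627182006836), 69.31280517578125) z 0.22693783728802763
knob 168 ((450.9349060058594, -22.737138748168945), (44.379451751708984, 53.97240447998047), 0.6694074273109436) z 0.11010963643730037
[ 0.45345813 -0.02298311  0.10958991] [302.57738095 257.57738095]
mag 191 ((530.3707885742188, -322.5518798828125), (36.124515533447266, 43.512794494628906), 0.3913840353488922) z 0.037116795975984156
pot 710 ((724.8408813476562, 67.6513671875), (82.06806182861328, 79.42102813720703), 0.64177405834198) z 0.06695492024216028
0.12150813515041985
purple 891 ((371.4476623535156, 105.84072875976562), (79.97008514404297, 81.72893524169922), 46.195552825927734) z 0.11266543688660784
0.16618832473146503
purple 989 ((354.2987060546875, -151.29849243164062), (82.50263977050781, 82.82135009765625), 56.80435562133789) z 0.1122820151106245
0.1657872060563467
purple 896 ((346.7016296386719, -13.701419830322266), (82.50020599365234, 79.69532012939453), 0.535134494304657) z 0.11265157647396223
0.1653607236043014
```

```bash
python3 -m handwheel '[{"xyz":[0,0,-0.04],"twist":0},{"xyz":[0,0,-0.04],"twist":0},{"xyz":[0,0,-0.04],"twist":0},{"xyz":[0,0,-0.02],"twist":0},{"xyz":[0.032,-0.0215,0],"twist":0},{"xyz":[0.032,-0.0215,0],"twist":0},{"xyz":[0.032,-0.0215,0],"twist":0},{"xyz":[0.032,-0.0215,0],"twist":0},{"xyz":[0.032,-0.0215,0],"twist":0},{"xyz":[0.032,-0.0215,0],"twist":0},{"xyz":[0.032,-0.0215,0],"twist":0},{"xyz":[0.032,-0.0215,0],"twist":0}]' 0.06 40
python3 -m handwheel '[{"xyz":[0.032,-0.0215,0],"twist":0},{"xyz":[0.032,-0.0215,0],"twist":0},{"xyz":[0.032,-0.0215,0],"twist":0},{"xyz":[0.032,-0.0215,0],"twist":0},{"xyz":[0.032,-0.0215,0],"twist":0},{"xyz":[0,0,0],"twist":-0.1},{"xyz":[0,0,0],"twist":-0.1},{"xyz":[0,0,0],"twist":-0.1},{"xyz":[0,0,0],"twist":-0.1},{"xyz":[0,0,0],"twist":-0.083},{"xyz":[0,0,0],"twist":0},{"xyz":[0,0,0],"twist":0}]'
cat >> h.py <<'E'
def delta(target,zyaw=None):
    """tool shift to bring the TCP to target (tool pointing down), and twist to x-yaw"""
    from scipy.spatial.transform import Rotation as Ro
    s=get_state(); q=s["ee_rot"]; M=Ro.from_quat([q[1],q[2],q[3],q[0]]).as_matrix()
    yaw=np.arctan2(M[1,0],M[0,0]); print("tcp",s["ee_pos"].round(4),"yaw",np.degrees(yaw).round(2),"tool z",M[:,2].round(3),"F",s["ft_force"].round(2),"t",s["clock"])
    print("shift",(M.T@(np.array(target)-s["ee_pos"])).round(4), None if zyaw is None else "twist %.3f"%(yaw-np.radians(zyaw)))
E
python3 - <<'E'
from h import *
delta([.5353,-.025,.254],50.2)
f=grab_frame("wrist"); cv2.imwrite("pics/w1.png",f["img"])
E
```

```text
clock: 1.1
ee_pos: [0.3817, -0.2494, 0.352]
ee_rot: [-0.0, 0.981, 0.195, -0.0]
ft_force: [1.0, 0.2, -0.8]
grip_width: 0.704
grip_force: 0.0
clock: 2.1
ee_pos: [0.4878, -0.0906, 0.3519]
ee_rot: [-0.0, 0.906, 0.423, -0.0]
ft_force: [-1.6, -0.3, -0.8]
grip_width: 0.702
grip_force: 0.0
tcp [ 0.4878 -0.0906  0.3519] yaw 50.02 tool z [-0.  0. -1.] F [-1.62 -0.34 -0.8 ] t 2.1
shift [ 0.0808 -0.0057  0.0979] twist -0.003
```

View pics/w1.png

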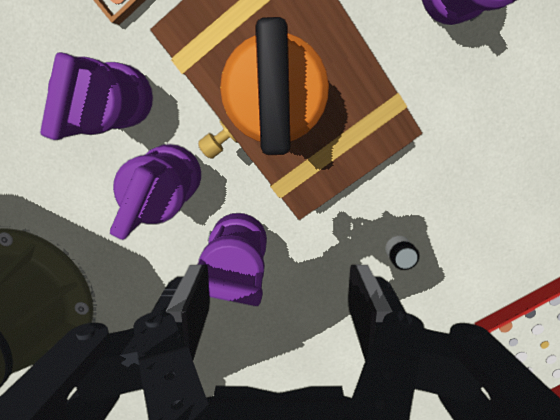

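The wrist view shows the handle bar at about (272,85), aligned with the tool's x axis and clear of the look-alikes. Next I move over it and go down.

```bash
python3 -m handwheel '[{"xyz":[0.02,-0.002,0],"twist":0},{"xyz":[0.03,-0.002,0],"twist":0},{"xyz":[0.03,-0.0017,0],"twist":0},{"xyz":[0,0,0],"twist":0},{"xyz":[0,0,0.02],"twist":0},{"xyz":[0,0,0.02],"twist":0},{"xyz":[0,0,0.02],"twist":0},{"xyz":[0,0,0.02],"twist":0},{"xyz":[0,0,0.01],"twist":0},{"xyz":[0,0,0.008],"twist":0},{"xyz":[0,0,0],"twist":0},{"xyz":[0,0,0],"twist":0}]'
python3 - <<'E'
from h import *
delta([.5353,-.025,.254],50.2)
f=grab_frame("wrist"); cv2.imwrite("pics/w2.png",f["img"])
E
```

```text
clock: 3.15
ee_pos: [0.5349, -0.0257, 0.2548]
ee_rot: [0.0, 0.906, 0.424, 0.0]
ft_force: [0.5, -0.1, 0.4]
grip_width: 0.704
grip_force: 0.0
tcp [ 0.5349 -0.0257  0.2548] yaw 50.14 tool z [ 0.001 -0.    -1.   ] F [ 0.49 -0.08  0.39] t 3.15
shift [ 0.0008 -0.0001  0.0008] twist -0.001
```

View pics/w2.png

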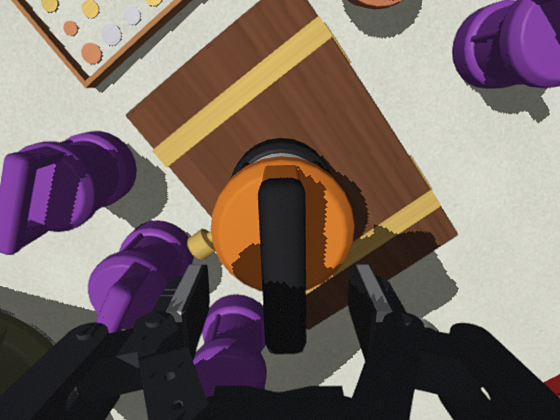

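The bar at (282,265) is centred between the fingers, so I close and lift.

```bash
python3 -m handwheel '[{"xyz":[0,0,0],"twist":0},{"xyz":[0,0,0],"twist":0},{"xyz":[0,0,0],"twist":0},{"xyz":[0,0,0],"twist":0},{"xyz":[0,0,0],"twist":0},{"xyz":[0,0,0],"twist":0},{"xyz":[0,0,0],"twist":0},{"xyz":[0,0,0],"twist":0}]' 0 50
python3 -m handwheel '[{"xyz":[0,0,-0.005],"twist":0},{"xyz":[0,0,-0.01],"twist":0},{"xyz":[0,0,-0.01],"twist":0},{"xyz":[0,0,-0.01],"twist":0},{"xyz":[0,0,-0.005],"twist":0},{"xyz":[0,0,0],"twist":0},{"xyz":[0,0,0],"twist":0},{"xyz":[0,0,0],"twist":0},{"xyz":[0,0,0],"twist":0}]'
python3 - <<'E'
from h import *
delta([.543,-.234,.295])
E
```

```text
clock: 3.87
ee_pos: [0.535, -0.0257, 0.2548]
ee_rot: [0.001, 0.906, 0.424, 0.001]
ft_force: [1.3, -2.2, 4.2]
grip_width: 0.2
grip_force: 48.9
clock: 4.62
ee_pos: [0.5345, -0.0255, 0.2935]
ee_rot: [-0.0, 0.906, 0.424, -0.0]
ft_force: [0.8, -0.4, -4.8]
grip_width: 0.201
grip_force: 48.9
tcp [ 0.5345 -0.0255  0.2935] yaw 50.18 tool z [-0.001  0.    -1.   ] F [ 0.79 -0.36 -4.83] t 4.6167
shift [-0.1547  0.14   -0.0015] None
```

```bash
python3 -m handwheel '[{"xyz":[-0.007,0.006,0],"twist":0},{"xyz":[-0.014,0.013,0],"twist":0},{"xyz":[-0.02,0.018,0],"twist":0},{"xyz":[-0.02,0.018,0],"twist":0},{"xyz":[-0.02,0.018,0],"twist":0},{"xyz":[-0.02,0.018,0],"twist":0},{"xyz":[-0.02,0.018,0],"twist":0},{"xyz":[-0.016,0.015,0],"twist":0},{"xyz":[-0.011,0.01,0],"twist":0},{"xyz":[-0.007,0.006,0],"twist":0},{"xyz":[0,0,0],"twist":0},{"xyz":[0,0,0],"twist":0}]'
python3 - <<'E'
from h import *
delta([.543,-.234,.144])
f=grab_frame("top"); cv2.imwrite("pics/t2.png",f["img"][110:330,200:480])
E
```

```text
clock: 5.62
ee_pos: [0.5429, -0.2339, 0.2939]
ee_rot: [-0.0, 0.906, 0.424, -0.0]
ft_force: [0.4, 0.3, -5.0]
grip_width: 0.2
grip_force: 49.0
tcp [ 0.5429 -0.2339  0.2939] yaw 50.17 tool z [-0.  0. -1.] F [ 0.38  0.33 -5.  ] t 5.6167
shift [-0.      0.0002  0.1499] None
```

View pics/t2.png

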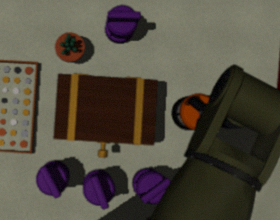

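```bash
python3 -m handwheel '[{"xyz":[0,0,0.01],"twist":0},{"xyz":[0,0,0.02],"twist":0},{"xyz":[0,0,0.02],"twist":0},{"xyz":[0,0,0.02],"twist":0},{"xyz":[0,0,0.02],"twist":0},{"xyz":[0,0,0.02],"twist":0},{"xyz":[0,0,0.02],"twist":0},{"xyz":[0,0,0.01],"twist":0},{"xyz":[0,0,0.004],"twist":0},{"xyz":[0,0,0],"twist":0},{"xyz":[0,0,0],"twist":0}]'
python3 -m handwheel '[{"xyz":[0,0,0.002],"twist":0},{"xyz":[0,0,0.002],"twist":0},{"xyz":[0,0,0.002],"twist":0},{"xyz":[0,0,0.002],"twist":0},{"xyz":[0,0,0],"twist":0},{"xyz":[0,0,0],"twist":0},{"xyz":[0,0,0],"twist":0}]'
```

```text
clock: 6.58
ee_pos: [0.5434, -0.2342, 0.1511]
ee_rot: [0.001, 0.906, 0.424, 0.0]
ft_force: [-0.1, -0.3, -4.4]
grip_width: 0.204
grip_force: 49.1
clock: 7.17
ee_pos: [0.543, -0.2343, 0.1422]
ee_rot: [0.0, 0.906, 0.424, 0.0]
ft_force: [0.0, -0.1, -3.9]
grip_width: 0.201
grip_force: 49.1
```

```bash
python3 -m handwheel '[{"xyz":[0,0,0.001],"twist":0},{"xyz":[0,0,0.001],"twist":0},{"xyz":[0,0,0.0005],"twist":0},{"xyz":[0,0,0],"twist":0},{"xyz":[0,0,0],"twist":0},{"xyz":[0,0,0],"twist":0}]'
```

```text
clock: 7.67
ee_pos: [0.5432, -0.2344, 0.1399]
ee_rot: [0.0, 0.906, 0.424, 0.0]
ft_force: [0.1, -0.4, -0.7]
grip_width: 0.201
grip_force: 49.9
```

The table has taken the weight, so I release and rise straight up.

```bash
python3 -m handwheel '[{"xyz":[0,0,0.0003],"twist":0},{"xyz":[0,0,0],"twist":0},{"xyz":[0,0,0],"twist":0},{"xyz":[0,0,0],"twist":0},{"xyz":[0,0,0],"twist":0},{"xyz":[0,0,0],"twist":0},{"xyz":[0,0,0],"twist":0},{"xyz":[0,0,0],"twist":0}]' 0.055
python3 -m handwheel '[{"xyz":[0,0,-0.01],"twist":0},{"xyz":[0,0,-0.02],"twist":0},{"xyz":[0,0,-0.03],"twist":0},{"xyz":[0,0,-0.03],"twist":0},{"xyz":[0,0,-0.03],"twist":0},{"xyz":[0,0,-0.02],"twist":0},{"xyz":[0,0,0],"twist":0},{"xyz":[0,0,0],"twist":0}]'
python3 - <<'E'
from h import *
delta([.43,-.024,.28],-2.7)
f=grab_frame("wrist"); cv2.imwrite("pics/w3.png",f["img"])
E
```

```text
clock: 8.33
ee_pos: [0.543, -0.2342, 0.1393]
ee_rot: [-0.0, 0.906, 0.424, 0.0]
ft_force: [-0.1, -0.4, 0.3]
grip_width: 0.645
grip_force: 0.0
clock: 9.0
ee_pos: [0.5431, -0.2344, 0.2808]
ee_rot: [0.001, 0.906, 0.424, 0.001]
ft_force: [0.2, 0.8, 0.4]
grip_width: 0.647
grip_force: 0.0
tcp [ 0.5431 -0.2344  0.2808] yaw 50.18 tool z [ 0.002 -0.001 -1.   ] F [0.22 0.84 0.43] t 9.0
shift [ 0.0891 -0.2216  0.0003] twist 0.923
```

View pics/w3.png

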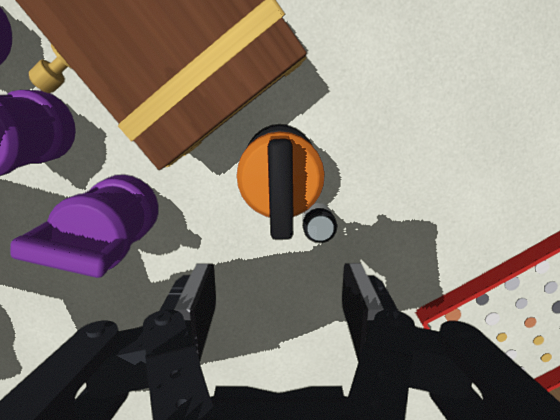

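The lantern is standing at (282,180), clear of the chest and of the magnifier at (320,226). Next I turn to the knob, checking how close the look-alikes are and refining the knob position first.

```bash
python3 -m handwheel '[{"xyz":[0.01,-0.028,0],"twist":0},{"xyz":[0.01,-0.028,0],"twist":0},{"xyz":[0.012,-0.028,0],"twist":0},{"xyz":[0.012,-0.028,0],"twist":0},{"xyz":[0.012,-0.028,0],"twist":0},{"xyz":[0.012,-0.028,0],"twist":0},{"xyz":[0.011,-0.027,0],"twist":0},{"xyz":[0.01,-0.027,0],"twist":0},{"xyz":[0,0,0],"twist":0.115},{"xyz":[0,0,0],"twist":0.115},{"xyz":[0,0,0],"twist":0.115},{"xyz":[0,0,0],"twist":0.115}]'
python3 -m handwheel '[{"xyz":[0,0,0],"twist":0.115},{"xyz":[0,0,0],"twist":0.115},{"xyz":[0,0,0],"twist":0.115},{"xyz":[0,0,0],"twist":0.118},{"xyz":[0,0,0],"twist":0},{"xyz":[0,0,0],"twist":0}]'
python3 - <<'E'
from h import *
from scipy.spatial.transform import Rotation as Ro
import pickle
F=pickle.load(open("f.pkl","rb"))["top"]
vv,uu=np.mgrid[0:420,0:560]; uv=np.c_[uu.ravel(),vv.ravel()]
P=pts(F,uv); P=P[F["depth"].ravel()>0]
m=(P[:,2]>.14)&(P[:,2]<.18)&(P[:,0]<.43)&(P[:,0]>.3)&(abs(P[:,1]+.02)<.09)
print("purple high: max x",P[m][:,0].max(),P[m].min(0),P[m].max(0))
delta([.438,-.0235,.28],-2.7)
s=get_state(); q=s["ee_rot"]; M=Ro.from_quat([q[1],q[2],q[3],q[0]]).as_matrix()
f=grab_frame("wrist"); m=np.array(f["mount"])
W=np.eye(4); W[:3,:3]=M; W[:3,3]=s["ee_pos"]; Cw=W@m; f["R"]=Cw[:3,:3].T; f["t"]=-Cw[:3,:3].T@Cw[:3,3]
print("cam",Cw[:3,3])
pickle.dump(f,open("w4.pkl","wb")); cv2.imwrite("pics/w4.png",f["img"])
E
```

```text
clock: 10.05
ee_pos: [0.429, -0.0235, 0.2784]
ee_rot: [-0.0, 0.979, 0.204, -0.001]
ft_force: [0.7, -0.2, -0.6]
grip_width: 0.641
grip_force: 0.0
clock: 10.55
ee_pos: [0.4292, -0.0237, 0.2786]
ee_rot: [-0.0, 1.0, -0.022, -0.001]
ft_force: [-0.1, -0.7, -0.1]
grip_width: 0.648
grip_force: 0.0
purple high: max x 0.3865155297754756 [ 0.3055423  -0.03552051  0.14929516] [0.38651553 0.00909564 0.16536072]
tcp [ 0.4292 -0.0237  0.2786] yaw -2.49 tool z [-0.001  0.    -1.   ] F [-0.07 -0.68 -0.13] t 10.55
shift [ 0.0088 -0.0006 -0.0014] twist 0.004
cam [ 0.50740419 -0.02766452  0.44021272]
```

View pics/w4.png

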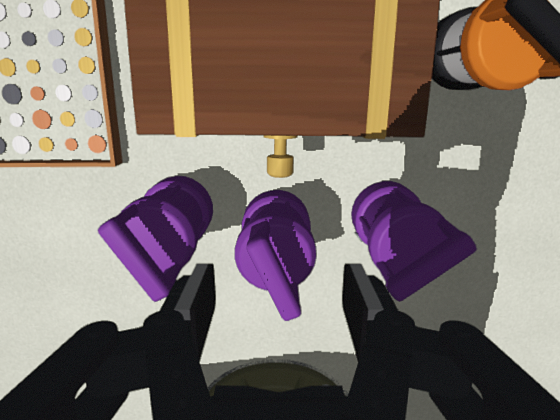

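The knob head is at about (280,165), straight ahead of the fingers. The middle purple look-alike is behind it, around (275,250).

Run:
```python
from h import *
import pickle
f=pickle.load(open("w4.pkl","rb")); h=cv2.cvtColor(f["img"],cv2.COLOR_BGR2HSV)
m=np.zeros((420,560),bool); m[138:185,255:305]=1
m&=(h[...,0]>12)&(h[...,0]<32)&(h[...,1]>90)
v,u=np.nonzero(m); P=pts(f,np.c_[u,v]); P=P[P[:,2]>.095]
w=P[:,0]; print(len(P),P.min(0),P.max(0))
hd=P[(P[:,2]>.106)]; print("head",hd.min(0),hd.max(0),np.median(hd,0))
```

```text
753 [ 0.43079651 -0.03802883  0.0986004 ] [ 0.50740419 -0.01383075  0.44021272]
head [ 0.43089932 -0.037459    0.10600505] [ 0.50740419 -0.01616784  0.44021272] [ 0.44185666 -0.02656297  0.10939086]
```

```bash
python3 -m handwheel '[{"xyz":[0.006,0.0008,0],"twist":0.004},{"xyz":[0.006,0,0],"twist":0},{"xyz":[0,0,0.02],"twist":0},{"xyz":[0,0,0.03],"twist":0},{"xyz":[0,0,0.03],"twist":0},{"xyz":[0,0,0.03],"twist":0},{"xyz":[0,0,0.03],"twist":0},{"xyz":[0,0,0.02],"twist":0},{"xyz":[0,0,0.015],"twist":0},{"xyz":[0,0,0.01],"twist":0},{"xyz":[0,0,0.0035],"twist":0},{"xyz":[0,0,0],"twist":0}]' 0.055
python3 - <<'E'
from h import *
delta([.441,-.025,.090],-2.7)
f=grab_frame("wrist"); cv2.imwrite("pics/w5.png",f["img"])
E
```

```text
clock: 11.6
ee_pos: [0.4415, -0.0251, 0.0904]
ee_rot: [-0.0, 1.0, -0.025, -0.0]
ft_force: [1.0, 0.3, 0.8]
grip_width: 0.643
grip_force: 0.0
tcp [ 0.4415 -0.0251  0.0904] yaw -2.9 tool z [-0.001  0.    -1.   ] F [1.04 0.35 0.78] t 11.6
shift [-0.0005 -0.0001  0.0004] twist -0.004
```

View pics/w5.png

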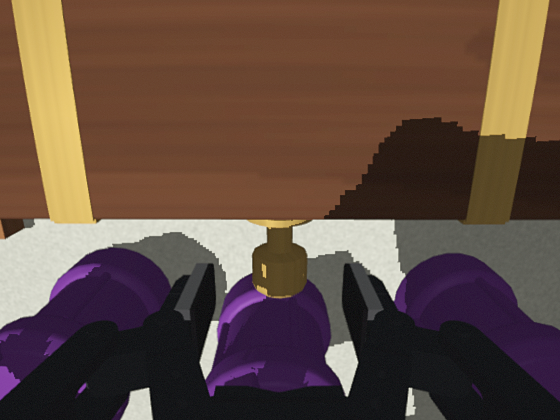

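The knob head at (280,270) is centred between the pads. I close on it.

```bash
python3 -m handwheel '[{"xyz":[0,0,0],"twist":0},{"xyz":[0,0,0],"twist":0},{"xyz":[0,0,0],"twist":0},{"xyz":[0,0,0],"twist":0},{"xyz":[0,0,0],"twist":0},{"xyz":[0,0,0],"twist":0},{"xyz":[0,0,0],"twist":0}]' 0 40
python3 -m handwheel '[{"xyz":[0.0012,0,-0.0104],"twist":0},{"xyz":[0.0012,0,-0.0104],"twist":0},{"xyz":[0.0023,0,-0.0103],"twist":0},{"xyz":[0.0023,0,-0.0102],"twist":0},{"xyz":[0.0033,0,-0.01],"twist":0},{"xyz":[0.0034,0,-0.0099],"twist":0},{"xyz":[0.0044,0,-0.0096],"twist":0},{"xyz":[0.0044,0,-0.0095],"twist":0},{"xyz":[0,0,0],"twist":0},{"xyz":[0,0,0],"twist":0}]'
```

```text
clock: 12.23
ee_pos: [0.442, -0.0253, 0.0916]
ee_rot: [0.0, 1.0, -0.026, 0.001]
ft_force: [-1.7, -1.3, 6.9]
grip_width: 0.001
grip_force: 3.7
clock: 13.07
ee_pos: [0.4641, -0.0263, 0.1712]
ee_rot: [0.0, 1.0, -0.026, 0.0]
ft_force: [-0.3, -0.6, -0.2]
grip_width: 0.004
grip_force: 0.0
```

The fingers slipped off and closed empty. I check where the knob is relative to the pads.

```bash
python3 -m handwheel '[{"xyz":[0,0,-0.01],"twist":0},{"xyz":[-0.022,0,-0.01],"twist":0},{"xyz":[0,0,0],"twist":0},{"xyz":[0,0,0],"twist":0},{"xyz":[0,0,0],"twist":0},{"xyz":[0,0,0],"twist":0}]' 0.055
python3 - <<'E'
from h import *
from scipy.spatial.transform import Rotation as Ro
def wframe():
    s=get_state(); q=s["ee_rot"]; M=Ro.from_quat([q[1],q[2],q[3],q[0]]).as_matrix()
    f=grab_frame("wrist"); W=np.eye(4); W[:3,:3]=M; W[:3,3]=s["ee_pos"]; C=W@np.array(f["mount"])
    f["R"]=C[:3,:3].T; f["t"]=-C[:3,:3].T@C[:3,3]; return f,s
f,s=wframe(); print(np.array(f["mount"]).round(3))
delta([.441,-.025,.083],-2.7)
h=cv2.cvtColor(f["img"],cv2.COLOR_BGR2HSV)
m=(h[...,0]>12)&(h[...,0]<32)&(h[...,1]>90)&(f["depth"]>0)
v,u=np.nonzero(m); P=pts(f,np.c_[u,v]); k=(P[:,2]>.08)&(P[:,2]<.125)&(abs(P[:,1]+.025)<.03)&(P[:,0]<.463)
P=P[k]; 
for x in np.arange(.424,.464,.003):
    q=P[(P[:,0]>=x)&(P[:,0]<x+.003)]
    if len(q): print(round(x,3),len(q),q[:,1].min().round(4),q[:,1].max().round(4),q[:,2].max().round(4))
# finger pads by depth
vv,uu=np.mgrid[250:420,0:560]; U=np.c_[uu.ravel(),vv.ravel()]; Q=pts(f,U); D=f["depth"][U[:,1],U[:,0]]
g=(D>0)&(abs(Q[:,0]-s["ee_pos"][0])<.03)&(abs(Q[:,1]-s["ee_pos"][1])<.06)&(Q[:,2]>s["ee_pos"][2]-.03)
Q=Q[g]-s["ee_pos"]; print("finger min",Q.min(0),"max",Q.max(0)); lo=Q[Q[:,2]<Q[:,2].min()+.006]; print("tips",lo.min(0),lo.max(0))
cv2.imwrite("pics/w6.png",f["img"])
E
```

```text
clock: 13.57
ee_pos: [0.4421, -0.0252, 0.1908]
ee_rot: [-0.0, 1.0, -0.026, -0.0]
ft_force: [-0.6, -0.1, -0.5]
grip_width: 0.643
grip_force: 0.0
[[ 0.    -0.952 -0.305  0.078]
 [ 1.     0.     0.001  0.001]
 [-0.001 -0.305  0.952 -0.162]
 [ 0.     0.     0.     1.   ]]
tcp [ 0.4421 -0.0252  0.1907] yaw -2.93 tool z [-0.001  0.    -1.   ] F [-0.1   0.15 -0.18] t 13.6167
shift [-1.000e-03 -1.000e-04  1.077e-01] twist -0.004
0.43 48 -0.0345 -0.0179 0.1115
0.433 124 -0.0377 -0.0135 0.1114
0.436 139 -0.0377 -0.0135 0.1119
0.439 137 -0.0379 -0.0138 0.1117
0.442 136 -0.038 -0.0139 0.1124
0.445 141 -0.0381 -0.0141 0.1118
0.448 221 -0.0382 -0.0143 0.1115
0.451 70 -0.0326 -0.0203 0.1053
0.454 62 -0.0321 -0.0219 0.105
0.457 60 -0.0322 -0.0221 0.1049
0.46 62 -0.0324 -0.0216 0.1048
finger min [-0.0155131  -0.05999762  0.02202444] max [0.01975107 0.05999606 0.10912179]
tips [-0.01205654 -0.03549294  0.02202444] [0.01283285 0.03297093 0.0280187 ]
```

View pics/w6.png

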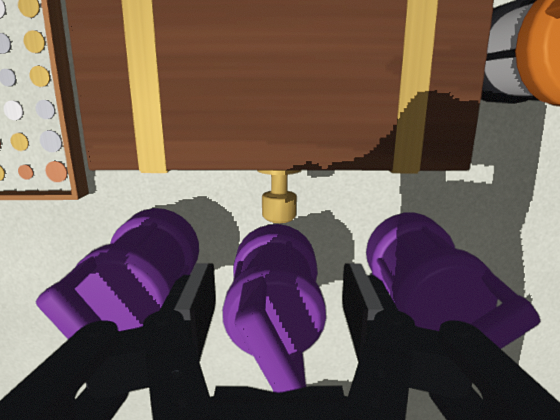

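The knob is at (280,207) in the image, where I expected it. The finger tips look higher than the nominal TCP offset, so I check them against the scene camera.

Run:
```python
from h import *
s=get_state(); e=s["ee_pos"]
for n in("scene","top"):
    f=grab_frame(n)
    vv,uu=np.mgrid[0:420,0:560]; U=np.c_[uu.ravel(),vv.ravel()]; U=U[f["depth"][U[:,1],U[:,0]]>0]; Q=pts(f,U)-e
    g=(abs(Q[:,0])<.03)&(abs(Q[:,1])<.065)&(Q[:,2]>-.06)&(Q[:,2]<.09); q=Q[g]
    print(n,len(q),np.histogram(q[:,2],np.arange(-.06,.095,.01)))
    lo=q[q[:,2]<q[:,2].min()+.01]; print(lo.min(0),lo.max(0))
    if n=="scene":
        uv=U[g]; print(uv.min(0),uv.max(0)); a=f["img"][80:330,100:380]; cv2.imwrite("pics/s2.png",cv2.resize(a,None,fx=2,fy=2))
```

```text
scene 603 (array([  0,   0,   0,   0,   0,   0,   0,   0,  27,  69,  73,  74,  61,
       156, 143]), array([-6.00000000e-02, -5.00000000e-02, -4.00000000e-02, -3.00000000e-02,
       -2.00000000e-02, -1.00000000e-02,  1.38777878e-17,  1.00000000e-02,
        2.00000000e-02,  3.00000000e-02,  4.00000000e-02,  5.00000000e-02,
        6.00000000e-02,  7.00000000e-02,  8.00000000e-02,  9.00000000e-02]))
[-0.00857362 -0.04119109  0.02300143] [0.01235881 0.03828509 0.03236473]
[177 159] [226 206]
top 0 (array([0, 0, 0, 0, 0, 0, 0, 0, 0, 0, 0, 0, 0, 0, 0]), array([-6.00000000e-02, -5.00000000e-02, -4.00000000e-02, -3.00000000e-02,
       -2.00000000e-02, -1.00000000e-02,  1.38777878e-17,  1.00000000e-02,
        2.00000000e-02,  3.00000000e-02,  4.00000000e-02,  5.00000000e-02,
        6.00000000e-02,  7.00000000e-02,  8.00000000e-02,  9.00000000e-02]))Traceback (most recent call last):
  File "<stdin>", line 8, in <module>
    return umr_minimum(a, axis, None, out, keepdims, initial, where)
ValueError: zero-size array to reduction operation minimum which has no identity
```

View pics/s2.png

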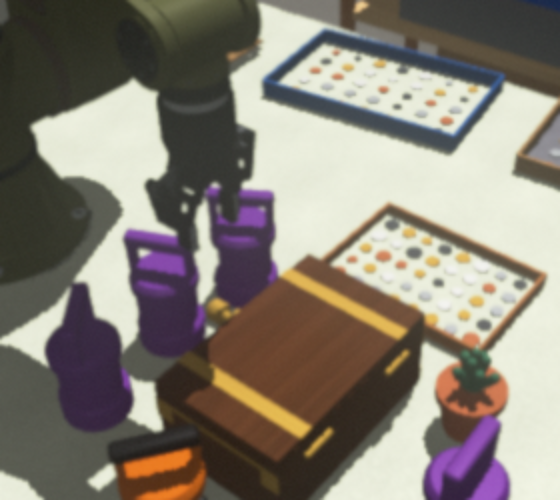

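Both cameras put the fingertips about 22 mm behind the reported TCP. The offset from nominal is about 26 mm, so the first pinch only touched the top of the knob. I go down that much deeper this time.

```bash
python3 -m handwheel '[{"xyz":[-0.001,0.0006,0.02],"twist":-0.003},{"xyz":[0,0,0.03],"twist":0},{"xyz":[0,0,0.03],"twist":0},{"xyz":[0,0,0.02],"twist":0},{"xyz":[0,0,0.012],"twist":0},{"xyz":[0,0,0.008],"twist":0},{"xyz":[0,0,0.005],"twist":0},{"xyz":[0,0,0.0027],"twist":0},{"xyz":[0,0,0],"twist":0},{"xyz":[0,0,0],"twist":0}]' 0.055
python3 -m handwheel '[{"xyz":[0,0,0],"twist":0},{"xyz":[0,0,0],"twist":0},{"xyz":[0,0,0],"twist":0},{"xyz":[0,0,0],"twist":0},{"xyz":[0,0,0],"twist":0},{"xyz":[0,0,0],"twist":0},{"xyz":[0,0,0],"twist":0}]' 0 40
```

```text
clock: 14.55
ee_pos: [0.4413, -0.0258, 0.064]
ee_rot: [0.0, 1.0, -0.024, 0.0]
ft_force: [1.1, -0.2, -0.3]
grip_width: 0.643
grip_force: 0.0
clock: 15.13
ee_pos: [0.4412, -0.0255, 0.064]
ee_rot: [-0.0, 1.0, -0.024, 0.0]
ft_force: [-2.2, 1.9, 5.8]
grip_width: 0.286
grip_force: 38.9
```

```bash
python3 -m handwheel '[{"xyz":[0.0012,0,-0.0104],"twist":0},{"xyz":[0.0012,0,-0.0104],"twist":0},{"xyz":[0.0023,0,-0.0103],"twist":0},{"xyz":[0.0023,0,-0.0102],"twist":0},{"xyz":[0,0,0],"twist":0},{"xyz":[0,0,0],"twist":0},{"xyz":[0,0,0],"twist":0}]'
```

```text
clock: 15.72
ee_pos: [0.4478, -0.0259, 0.1042]
ee_rot: [-0.0, 1.0, -0.024, 0.0]
ft_force: [3.2, 3.7, -3.4]
grip_width: 0.284
grip_force: 39.6
```

The knob is held and the lid is following, so I continue along the arc.

```bash
python3 -m handwheel '[{"xyz":[0.0033,0,-0.01],"twist":0},{"xyz":[0.0034,0,-0.0099],"twist":0},{"xyz":[0.0044,0,-0.0096],"twist":0},{"xyz":[0.0044,0,-0.0095],"twist":0},{"xyz":[0.0053,0,-0.009],"twist":0},{"xyz":[0.0054,0,-0.009],"twist":0},{"xyz":[0.0062,0,-0.0084],"twist":0},{"xyz":[0.0063,0,-0.0084],"twist":0},{"xyz":[0,0,0],"twist":0},{"xyz":[0,0,0],"twist":0}]'
python3 -m handwheel '[{"xyz":[0.0071,0,-0.0077],"twist":0},{"xyz":[0.0071,0,-0.0077],"twist":0},{"xyz":[0.0079,0,-0.0069],"twist":0},{"xyz":[0.0079,0,-0.0069],"twist":0},{"xyz":[0.0085,0,-0.0061],"twist":0},{"xyz":[0.0086,0,-0.006],"twist":0},{"xyz":[0.0091,0,-0.0052],"twist":0},{"xyz":[0.0091,0,-0.0051],"twist":0},{"xyz":[0,0,0],"twist":0},{"xyz":[0,0,0],"twist":0},{"xyz":[0,0,0],"twist":0}]'
python3 - <<'E'
from h import *
f=grab_frame("scene"); cv2.imwrite("pics/s3.png",f["img"])
e=get_state()["ee_pos"]; print(e,get_state()["ft_force"])
c,s=np.cos(np.radians(-2.74)),np.sin(np.radians(-2.74)); R=np.array([[c,-s],[s,c]])
f2=grab_frame("top")
for n,f in(("scene",f),("top",f2)):
    vv,uu=np.mgrid[0:420,0:560]; U=np.c_[uu.ravel(),vv.ravel()]; U=U[f["depth"][U[:,1],U[:,0]]>0]; Q=pts(f,U)
    L=np.c_[(Q[:,:2]-[.553,-.0293])@R,Q[:,2]]
    m=(abs(L[:,1])>.06)&(abs(L[:,1])<.115)&(L[:,0]<.11)&(L[:,0]>-.05)&(L[:,2]>.125)&(L[:,2]<.245); p=L[m]
    if len(p)>50:
        a=np.polyfit(p[:,2],p[:,0],1); print(n,len(p),"lid deg",90-np.degrees(np.arctan(abs(a[0]))),a, np.std(p[:,0]-np.polyval(a,p[:,2])))
    m=(abs(L[:,1]+.205)<.06)&(abs(L[:,0])<.07)&(L[:,2]>.05)&(L[:,2]<.2); p=L[m]; print("lantern",len(p),p.mean(0) if len(p) else 0,p[:,2].max() if len(p) else 0)
E
```

```text
clock: 16.55
ee_pos: [0.4868, -0.0279, 0.1788]
ee_rot: [0.0, 1.0, -0.024, 0.0]
ft_force: [-0.5, 3.0, -1.3]
grip_width: 0.282
grip_force: 40.5
clock: 17.47
ee_pos: [0.5512, -0.0312, 0.2298]
ee_rot: [0.0, 1.0, -0.024, -0.0]
ft_force: [-2.0, 0.4, 2.0]
grip_width: 0.285
grip_force: 41.2
[ 0.55120349 -0.03126132  0.22979239] [-1.78669374  0.30800717  0.26175617]
scene 3031 lid deg 57.018417290063674 [-0.64895068  0.18100552] 0.005759350412193826
lantern 2083 [ 0.01303711 -0.2154061   0.11788365] 0.16574891142954207
top 967 lid deg 54.07860488616075 [-0.72444852  0.19121661] 0.008544690488550428
lantern 895 [-0.0031994  -0.19888194  0.12568752] 0.1654336313498558
```

View pics/s3.png

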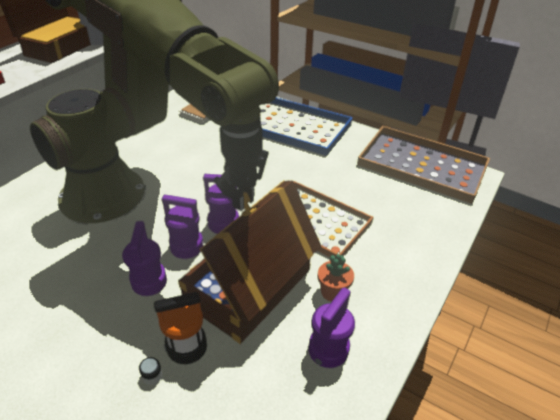

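The scene view shows the lid up at roughly 60° (about 57° measured in this view) and held by the gripper near (243,190). The lantern stands at (182,328), with the magnifier at (149,367) and the pot where they were. I let it settle and hand in.

```bash
python3 -m handwheel '[{"xyz":[0,0,0],"twist":0},{"xyz":[0,0,0],"twist":0},{"xyz":[0,0,0],"twist":0},{"xyz":[0,0,0],"twist":0}]'
python3 -c "from plant import hand_in; print(hand_in())"
```

```text
clock: 17.9
ee_pos: [0.5517, -0.0312, 0.23]
ee_rot: [0.0, 1.0, -0.024, -0.0]
ft_force: [-1.9, -2.4, -0.3]
grip_width: 0.28
grip_force: 41.1
the job is handed in; nothing more can be done
None
```

I handed the job in at 17.9 s: the lantern stands upright on the table to the right of the chest, and the gripper holds the lid by its knob at about 60° (54–57° measured from the cameras), though hand-in returned no verdict.

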